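# Roll the hobby lamp's dimmer wheel up to full

### The arm

A 6-joint arm with a two-finger parallel gripper is mounted at the origin on the work surface. World frame = base frame: x ahead of the robot, y to its left, z up, the work surface at z = 0. Lengths are in m, angles in degrees, forces in N, time in s.
With the tool pointing down it reaches from about 0.4 to 0.825 m from the base axis. Payload 7 kg.
Tool frame: the origin (TCP) lies midway between the tips of the shut fingers; the grasp point (between the pads) lies 19 mm behind it; z points along the fingers, y is the direction in which the jaws open and shut (so a half turn about z gives the same grasp; the last joint's range is limited). The gripper opens to 88 mm and grips with 3 to 60 N. Pads are 19 mm wide; open, the fingers measure 130 mm over their backs; the gripper's body (78 mm by 193 mm) begins 47 mm behind the grasp point.
Start: joints at [85.835, 20.546, 0.682, 0, -70.136, -16.507], TCP at [0.238, 0.632, 0.227] pointing down, gripper open.
Joint ranges: [-176.03, 176.03], [-82.01, 121.73], [-58.28, 71.71], [-173.87, 95.51], [-174.79, -0.11], [-173.66, 173.66]. Speed limits (degrees/s): [136.94, 136.94, 172.46, 180, 180, 180].

### API

Orientations are given as [roll, pitch, yaw] about the fixed x, y, z axes, in that order (R = Rz(yaw) Ry(pitch) Rx(roll)).
In Python, from plant import ctrl, snapshot gives the robot as it stands.
- The arm moves only by the shell command python3 -m pendant 'ROWS'. ROWS is JSON, a list of rows, each a list of 7 numbers: the shift along the tool's x, y, z in m, then the turn, a rotation vector about the tool's x, y, z in rad, then the opening, from -1 (shut) to 1 (fully open), so that 0 is half open. In form: [[x, y, z, ax, ay, az, jaw], ...]. A call has 1 to 12 rows; each row is the pose to reach, as a shift and turn from the pose commanded when the call began, along the tool's axes at that moment; what a row does not reach only later rows make up. A row lasts 1/8 s, in which the tool goes at most 62.5 mm and 10.7 degrees, less where a joint would pass 70% of its speed; a pose out of reach is approached as far as the arm can. A call with a gripper value outside its range is refused whole. The fingers move at their own pace and stop on an object; the grip force is fixed at half the most. Time passes only in rows, so rows that repeat a pose let the fingers close. It gives the time, the measured TCP pose, the force and the opening at its end, in the units of the state.
- ctrl.get_obs(): the state, without advancing time (a new reading comes with each control period).
- snapshot(name): name is "scene" or "side" or "wrist"; returns a dict with "image" (480x640x3 uint8, blue, green, red), "mtx" (3x3 intrinsics, pixels), "k1" (the pictures are not rectified: a ray, as slopes to the right and down, at radius r is drawn at 1 + k1 r^2 times it, then the intrinsics apply), "eye" and "attitude" of the camera in the world; the wrist camera has in their place "tool_from_camera" (4x4, takes a point from camera to tool coordinates, whose origin is the TCP and whose axes are the flange's). Camera axes: x right, y up, looking along -z (the intrinsics and any distortion apply to the point x, -y, -z); pixel columns grow to the right and rows downward; lengths in m; the calibration is good to about 2 mm. A picture is of the moment at which its call begins: read the wrist's pose just before it. There is no depth.
- ctrl.close_job(): hands the job in, once; it reports no verdict.
The state is a dict: "clock": time; "joint_pos": joint angles; "qvel": joint speeds; "tau": joint torques, N m; "tool_pos": TCP position; "orientation": TCP orientation; "force": force on the tool from outside, world axes, zero at the start; "moment": the same for the moment, N m; "opening": finger opening in m.
Only numpy, scipy, OpenCV 4.12 (cv2) and the standard library are available. Lean on these libraries where they do the work, as an engineer would, in place of code of your own. Each camera call takes 0.05 s, during which the arm holds its last target.

### The job

Turn the hobby lamp up to full brightness: with one fingertip, roll the top of the black ridged thumbwheel on the lamp base (the grey box with the toggle switch and the small bulb) away from the switch, until it comes up against its stop, with its one white ridge at the top; this takes more than one stroke. Leave the lamp's toggle switch and the matching thumbwheel on the round-topped display turntable as they are.

Things in the scene. Friction and masses are not known exactly. Their poses are not given: they have to be found in the camera images.
- lamp_wheel_top (a point): Top of the lamp's thumbwheel rim, mid-width, 59 mm above the desk; fixed to the lamp base, does not turn. x: level, the way to roll, away from the toggle; y: along the axle; z: up. Wheel: black, outer radius 25 mm, 14 mm wide, ridges 1.5 mm high, 9 mm proud of the flat top of the grey base (180 x 100 x 50 mm, long along x, fixed), whose centre is 50 mm towards -x.
- lamp_wheel (a joint): Thumbwheel angle, rad: 0 dim stop, 2.6 full stop; starts at 0.2 to 0.8, grows as its top moves along the point's +x, stays where left (0.8 N at the rim turns it). Its only white ridge is at the very top at full. Sprung: yields down up to 6 mm from 2 N, 0.8 N/mm more; a closed fingertip 3 to 4 mm below its free top, drawn 36 mm across, rolls it by friction about 1.4 rad.
- lamp_toggle (a joint): Angle of the lamp base's black toggle, a stick 7 mm thick, 24 mm long, 110 mm from the wheel top towards -x and 24 mm towards -y: 0 (leaning away from the wheel, as it starts) to 0.8 rad (upright, then towards the wheel). Leave it at 0. Beside it, 24 mm towards +y, stands a small bulb in a white holder, 30 mm wide, top 86 mm above the desk.
- turntable_wheel (a joint): Angle (0 to 2.6 rad) of a like thumbwheel, without a white ridge, on the display turntable: a fixed grey box 160 x 120 x 50 mm with a white disc 76 mm across on top, on the other side of the desk from the lamp. It starts at 1.2 to 1.4 and must be left there.
There are look-alikes about, which are no part of the job. Leave any blue or pink look-alike of the part that bears turntable_wheel alone.

How it is judged:
By the outcome, as a careful person would: the job done as asked, in the order asked, and still so for the second after the job is handed in, with the robot touching nothing.
It also fails if it takes over 32 s, if anything falls off the work surface, if the arm or the gripper's body presses on something with over 40 N, if the wrist force passes 120 N, or if a joint passes its speed limit or range.

## Working session

There is one attempt and no reset: what is moved stays moved. The work goes in short steps, Python scripts to look and compute and a shell command to move; the robot and the scene stay as the last step left them, time stands still between calls to the robot, and variables do not carry over. Pictures are saved under pics/ and viewed, and the job is handed in when it is done.

```bash
ls; mkdir -p pics; cat > h.py <<'E'
import numpy as np, cv2, json
from plant import ctrl, snapshot
from scipy.spatial.transform import Rotation as R
def take(name,fn):
    o=ctrl.get_obs(); s=snapshot(name); cv2.imwrite(f'pics/{fn}.png',s['image'])
    np.save(f'pics/{fn}.npy',np.array([{**s,'obs':o}],dtype=object),allow_pickle=True); return s
def load(fn): return np.load(f'pics/{fn}.npy',allow_pickle=True)[0]
E
python3 - <<'E'
from h import *
for n in ('scene','side','wrist'):
    s=take(n,n+'0'); print({k:v for k,v in s.items() if k!='image'})
print(ctrl.get_obs())
E
```

```text
pics
{'mtx': array([[452.46920668,   0.        , 318.19694769],
       [  0.        , 452.46920668, 239.15985202],
       [  0.        ,   0.        ,   1.        ]]), 'k1': -0.022573572058200497, 'eye': array([ 1.05504841, -0.23949672,  0.50991702]), 'attitude': array([54.97064182,  0.83741729, 63.55380386])}
{'mtx': array([[557.27603019,   0.        , 324.41048106],
       [  0.        , 557.27603019, 237.08943095],
       [  0.        ,   0.        ,   1.        ]]), 'k1': -0.06158433877260576, 'eye': array([ 0.00920906, -0.38635066,  0.62976562]), 'attitude': array([ 49.96855209,   0.9288805 , -48.36829902])}
{'mtx': array([[346.12451832,   0.        , 323.95717637],
       [  0.        , 346.12451832, 237.90760697],
       [  0.        ,   0.        ,   1.        ]]), 'k1': -0.03136358284175727, 'tool_from_camera': array([[-6.59499504e-04,  9.61543015e-01,  2.74653591e-01,
         7.42259631e-02],
       [ 9.99999248e-01,  9.18025372e-04, -8.12739696e-04,
        -1.48175032e-03],
       [-1.03362314e-03,  2.74652848e-01, -9.61542898e-01,
        -1.58675080e-01],
       [ 0.00000000e+00,  0.00000000e+00,  0.00000000e+00,
         1.00000000e+00]])}
{'clock': 0.15, 'joint_pos': array([ 8.58355038e+01,  2.05831827e+01,  6.46382462e-01, -1.19216767e-02,
       -7.01366072e+01, -1.65084879e+01]), 'qvel': array([ 0.03510133, -0.04404941,  0.09731634,  0.00706269,  0.04002704,
        0.17480112]), 'tau': array([-1.86561165e-04, -5.83278108e+01,  2.93290454e+01,  7.00114489e+00,
        8.76539882e-03, -1.09558753e-04]), 'tool_pos': array([0.23819205, 0.63118982, 0.22583741]), 'orientation': array([ 1.79926434e+02, -1.01141545e-02, -2.06770355e+01]), 'force': array([1.30496083, 0.52122387, 0.73594007]), 'moment': array([-0.01712145, -0.00124932, -0.06370512]), 'opening': 0.08767238729029801}
```

View pics/scene0.png

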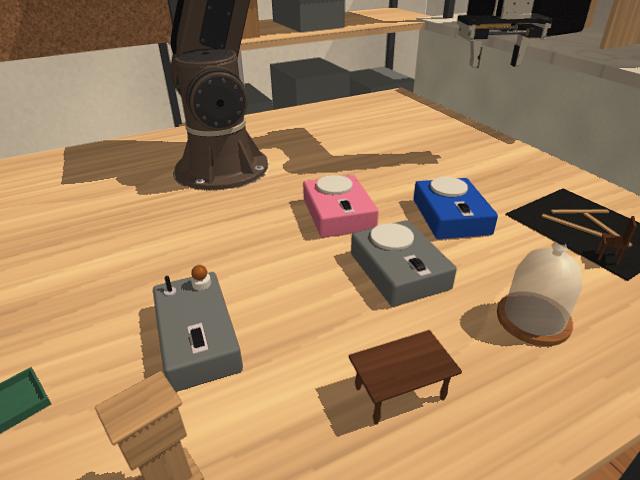

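View pics/side0.png

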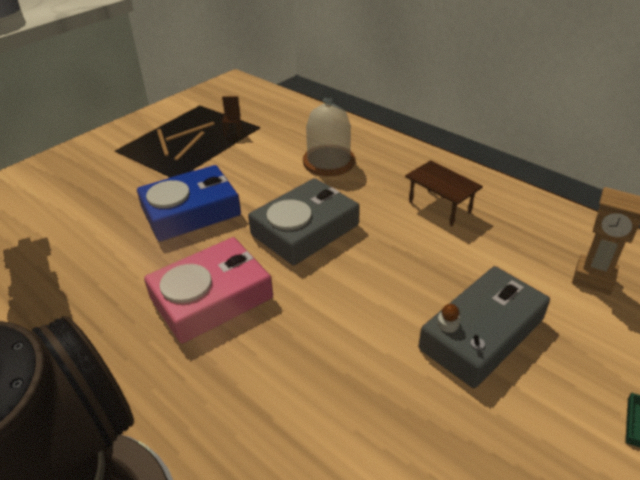

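View pics/wrist0.png

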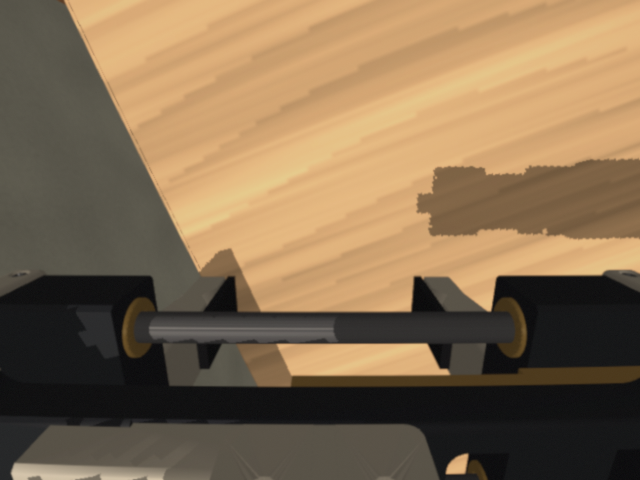

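Scene: the lamp is the grey box at (197,325), with its toggle (168,285), bulb (200,275) and wheel (197,338). In the side view its wheel is at (508,292). Candidates for the wheel (scene pixels): lamp (197,338), grey turntable (417,265), pink look-alike (346,205) and blue look-alike (463,208). Only the lamp has a toggle and bulb. Next come close crops.

```bash
python3 - <<'E'
from h import *
a=load('scene0')['image'][255:395,135:255]; b=load('side0')['image'][255:390,410:560]
A=cv2.resize(a,(int(120*4.2),int(140*4.2)),interpolation=cv2.INTER_CUBIC); cv2.imwrite('pics/cA.png',A)
B=cv2.resize(b,None,fx=4.2,fy=4.2,interpolation=cv2.INTER_CUBIC); cv2.imwrite('pics/cB.png',B)
E
```

```text
(no output)
```

View pics/cA.png

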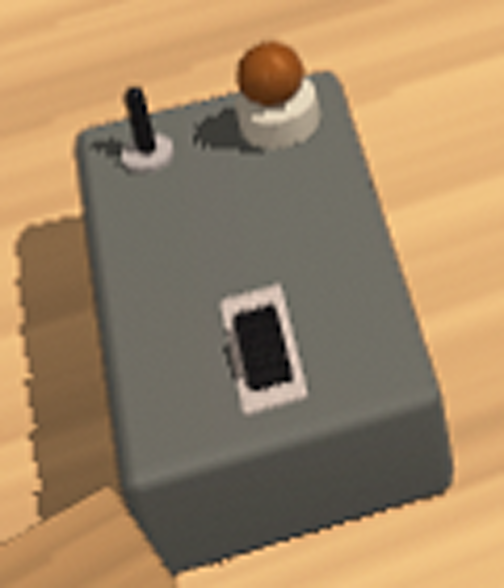

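View pics/cB.png

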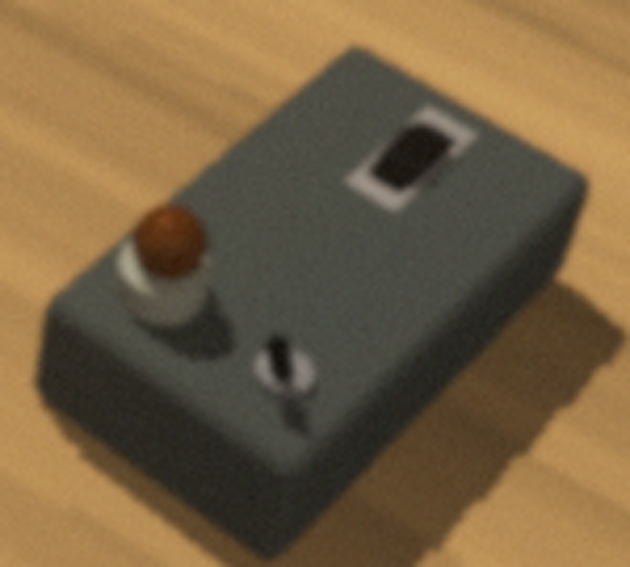

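```bash
cat >> h.py <<'E'
def camT(s):
    if 'eye' in s: return R.from_euler('xyz',s['attitude'],degrees=True).as_matrix(), np.array(s['eye'])
    o=s['obs']; Rt=R.from_euler('xyz',o['orientation'],degrees=True).as_matrix()
    T=s['tool_from_camera']; return Rt@T[:3,:3], np.array(o['tool_pos'])+Rt@T[:3,3]
def ray(s,uv):
    d=cv2.undistortPoints(np.array([[uv]],float),s['mtx'],np.array([s['k1'],0,0,0.]))[0,0]
    Rc,e=camT(s); return e,Rc@np.array([d[0],-d[1],-1])
def onz(s,uv,z):
    e,d=ray(s,uv); return e+d*(z-e[2])/d[2]
def proj(s,P):
    Rc,e=camT(s); p=(np.atleast_2d(P)-e)@Rc; p=p*[1,-1,-1]
    return cv2.projectPoints(p,np.zeros(3),np.zeros(3),s['mtx'],np.array([s['k1'],0,0,0.]))[0][:,0]
def tri(l):
    A=np.zeros((3,3));b=np.zeros(3)
    for s,uv in l:
        e,d=ray(s,uv);d=d/np.linalg.norm(d);M=np.eye(3)-np.outer(d,d);A+=M;b+=M@e
    return np.linalg.solve(A,b)
E
python3 - <<'E'
from h import *
a=load('scene0');b=load('side0')
fa=lambda x,y:(135+x/4.2-.4,255+y/4.2-.4); fb=lambda x,y:(410+x/4.2-.4,255+y/4.2-.4)
for n,z,pa,pb in [('bezel',.05,(263,350),(412,158)),('toggle base',.051,(146,152),(285,369)),('bulb',.077,(270,73),(170,240)),
 ('c-x-y',.05,(80,130),(290,470)),('c-x+y',.05,(340,75),(50,312)),('c+x-y',.05,(128,485),(588,180)),('c+x+y',.05,(438,395),(357,45))]:
    A,B=fa(*pa),fb(*pb); print(n,onz(a,A,z).round(4),onz(b,B,z).round(4),tri([(a,A),(b,B)]).round(4))
c=lambda i:i
E
```

```text
bezel [ 0.5978 -0.2034  0.05  ] [ 0.5985 -0.2046  0.05  ] [ 0.5983 -0.204   0.0503]
toggle base [ 0.4834 -0.2178  0.051 ] [ 0.4877 -0.2184  0.051 ] [ 0.4861 -0.2184  0.053 ]
bulb [ 0.4929 -0.1698  0.077 ] [ 0.4884 -0.1718  0.077 ] [ 0.4904 -0.1702  0.0748]
c-x-y [ 0.4583 -0.2373  0.05  ] [ 0.4553 -0.2391  0.05  ] [ 0.4565 -0.238   0.0484]
c-x+y [ 0.4715 -0.1417  0.05  ] [ 0.46   -0.1487  0.05  ] [ 0.4652 -0.1432  0.0439]
c+x-y [ 0.633  -0.2535  0.05  ] [ 0.6282 -0.2557  0.05  ] [ 0.6309 -0.2543  0.0475]
c+x+y [ 0.6418 -0.1586  0.05  ] [ 0.6374 -0.1623  0.05  ] [ 0.6402 -0.1598  0.0477]
```

```bash
python3 - <<'E'
from h import *
a=load('scene0');b=load('side0')
print('clock base side',onz(b,(580,285),0),onz(b,(612,283),0),'top',tri([(a,(100,405)),(b,(604,195))]),tri([(a,(140,390)),(b,(620,190))]))
print('dome knob',tri([(a,(559,248)),(b,(328,101))]), 'base',onz(a,(535,325),0))
p=np.array([.5983,-.2045,.059]); yaw=np.radians(-5.4)
x=np.array([np.cos(yaw),np.sin(yaw),0])
s=p-.020*x; print('start',s)
o=ctrl.get_obs(); Rt=R.from_euler('xyz',o['orientation'],degrees=True)
for t in (s+[0,0,.141],):
    print('shift tool',Rt.inv().apply(t-o['tool_pos']).round(4))
Rg=R.from_euler('xyz',[180,0,-5.4],degrees=True); print('rotvec',(Rt.inv()*Rg).as_rotvec())
E
```

```text
clock base side [ 0.73927269 -0.27005205  0.        ] [ 0.77746789 -0.30812574  0.        ] top [ 0.74950936 -0.28225396  0.16800042] [ 0.75954753 -0.27252158  0.174906  ]
dome knob [0.75234027 0.27569451 0.13905919] base [0.76099936 0.27087608 0.        ]
start [ 0.57838876 -0.20261783  0.059     ]
shift tool [0.6127 0.6599 0.0268]
rotvec [ 1.29989370e-03 -4.30204478e-06 -2.66634645e-01]
```

```bash
python3 -m pendant '[[0.05,0.054,0,0,0,-0.02,-1],[0.1,0.108,0,0,0,-0.04,-1],[0.14,0.151,0,0,0,-0.06,-1],[0.18,0.194,0,0,0,-0.08,-1],[0.22,0.237,0,0,0,-0.1,-1],[0.26,0.28,0,0,0,-0.12,-1],[0.3,0.323,0,0,0,-0.14,-1],[0.34,0.366,0,0,0,-0.16,-1],[0.38,0.409,0,0,0,-0.18,-1],[0.42,0.452,0,0,0,-0.2,-1],[0.46,0.495,0,0,0,-0.22,-1],[0.5,0.538,0,0,0,-0.24,-1]]'; cat > go.py <<'E'
import sys
from h import *
t=np.array(list(map(float,sys.argv[1:4]))); yaw=float(sys.argv[4]) if len(sys.argv)>4 else -5.4
o=ctrl.get_obs(); Rt=R.from_euler('xyz',o['orientation'],degrees=True)
print('t',o['clock'],'pos',o['tool_pos'],o['orientation'],'F',o['force'].round(2),'open',o['opening'],'q',o['joint_pos'].round(1))
print('shift',Rt.inv().apply(t-o['tool_pos']).round(4),'rot',(Rt.inv()*R.from_euler('xyz',[180,0,yaw],degrees=True)).as_rotvec().round(4))
E
python3 go.py 0.5784 -0.2026 0.2
```

```text
clock: 1.65
tool_pos: [0.5166, -0.0503, 0.2267]
orientation: [-180.0, -0.0, -6.9]
force: [0.8, 1.1, 0.5]
opening: 0.0004
t 1.65 pos [ 0.51656857 -0.05026692  0.22668693] [-1.79986300e+02 -2.27908167e-02 -6.87872439e+00] F [0.83 1.14 0.53] open 0.0004353520458071552 q [ 16.1   5.8 -18.8  -0.  -65.4  67. ]
shift [0.0796 0.1438 0.0267] rot [-0.0002 -0.0004 -0.0258]
```

```bash
python3 -m pendant '[[0.027,0.048,0.0,0,0,-0.01,-1],[0.053,0.096,0.01,0,0,-0.02,-1],[0.08,0.144,0.026,0,0,-0.026,-1],[0.08,0.144,0.026,0,0,-0.026,-1],[0.08,0.144,0.026,0,0,-0.026,-1]]'; python3 - <<'E'
from h import *
take('wrist','w1')
E
python3 go.py 0.5784 -0.2026 0.0555
```

```text
clock: 2.28
tool_pos: [0.5779, -0.2011, 0.2]
orientation: [-180.0, 0.1, -5.5]
force: [0.6, 0.3, 0.3]
opening: 0.0003
t 2.325 pos [ 0.57804363 -0.2005498   0.20064314] [-1.79995236e+02  5.92120251e-03 -5.42832513e+00] F [-0.21  0.08  0.5 ] open 0.00016068055688953477 q [ -0.9  15.7  -9.8  -0.  -64.5  85.4]
shift [0.0006 0.002  0.1451] rot [-0.0001  0.0001 -0.0005]
```

View pics/w1.png

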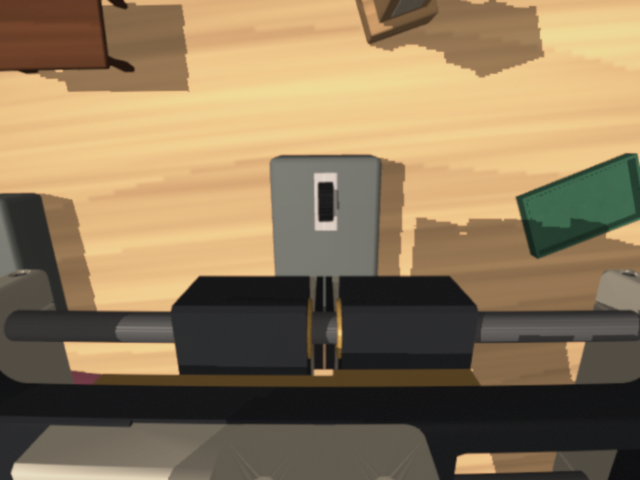

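```bash
python3 - <<'E'
from h import *
w=load('w1')
for uv,z in [((326,202),.05),((272,156),.05),((380,156),.05),((325.5,202),.059)]: print(onz(w,uv,z).round(4))
P=np.array([[.598,-.204,.05],[.578,-.2006,.2]]);print(proj(w,P))
cv2.imwrite('pics/w1c.png',cv2.resize(w['image'][140:390,250:400],None,fx=2.4,fy=2.4,interpolation=cv2.INTER_CUBIC))
E
```

```text
[ 0.5975 -0.2037  0.05  ]
[ 0.6424 -0.1608  0.05  ]
[ 0.6334 -0.2544  0.05  ]
[ 0.5992 -0.2034  0.059 ]
[[326.23859021 201.47523373]
 [325.4632586  293.91381512]]
```

View pics/w1c.png

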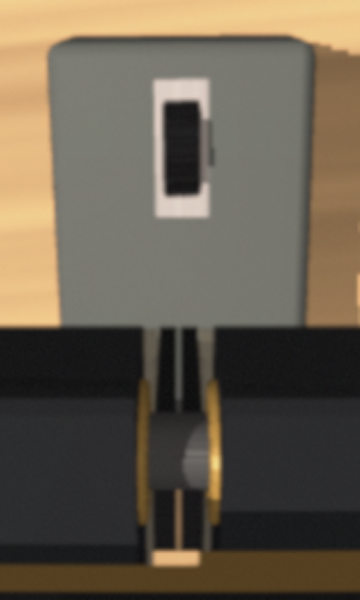

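The wrist view shows the bezel at (326,202), which gives (0.5975,-0.2037), within 1 mm of the other two cameras. Lowering now, 20 mm short of the wheel top.

```bash
python3 -m pendant '[[0,0.001,0.05,0,0,0,-1],[0,0.0015,0.1,0,0,0,-1],[0,0.0015,0.13,0,0,0,-1],[0,0.0015,0.14,0,0,0,-1],[0,0.0015,0.1445,0,0,0,-1],[0,0.0015,0.1445,0,0,0,-1],[0,0.0015,0.1445,0,0,0,-1]]';python3 go.py 0.5781 -0.2021 0.0555
```

```text
clock: 3.2
tool_pos: [0.5789, -0.2024, 0.0574]
orientation: [-180.0, -0.1, -5.4]
force: [1.0, 0.0, -0.8]
opening: 0.0005
t 3.2 pos [ 0.57892599 -0.20242639  0.0573902 ] [-1.79999315e+02 -1.24946047e-01 -5.41556754e+00] F [ 0.98  0.   -0.78] open 0.0005392023342318339 q [ -1.   23.6 -19.1   0.  -47.1  85.6]
shift [-0.0009 -0.0002  0.0019] rot [-0.     -0.0022 -0.0003]
```

```bash
python3 -m pendant '[[0,0,0,0,0,0,-1],[0,0,0,0,0,0,-1]]';python3 go.py 0.5781 -0.2021 0.0555
```

```text
clock: 3.45
tool_pos: [0.5786, -0.2026, 0.0567]
orientation: [180.0, -0.1, -5.4]
force: [0.4, 0.0, 1.9]
opening: 0.0005
t 3.45 pos [ 0.57858342 -0.20256493  0.0567114 ] [ 1.79997172e+02 -7.20071485e-02 -5.43059864e+00] F [0.37 0.01 1.92] open 0.0004968422696034205 q [ -1.1  23.7 -19.1   0.  -47.1  85.6]
shift [-0.0005 -0.0004  0.0012] rot [ 0.     -0.0013 -0.0005]
```

```bash
python3 -m pendant '[[0.002,0,0.0008,0,0,0,-1],[0.007,0,0.0008,0,0,0,-1],[0.012,0,0.0008,0,0,0,-1],[0.017,0,0.0008,0,0,0,-1],[0.022,0,0.0008,0,0,0,-1]]';python3 go.py 0.616 -0.2057 0.0555;  python3 -m pendant '[[0.005,0,0,0,0,0,-1],[0.010,0,0,0,0,0,-1],[0.015,0,0,0,0,0,-1],[0.015,0,0,0,0,0,-1]]';python3 go.py 0.616 -0.2057 0.0555
```

```text
clock: 4.08
tool_pos: [0.6007, -0.2046, 0.0554]
orientation: [180.0, -0.0, -5.4]
force: [-0.5, 0.3, 4.5]
opening: 0.0005
t 4.075 pos [ 0.60070531 -0.20458663  0.05536091] [ 1.79996234e+02 -2.86600194e-02 -5.42307832e+00] F [-0.46  0.34  4.45] open 0.0004606859727644926 q [ -1.2  25.5 -16.3   0.  -48.2  85.8]
shift [ 0.0153 -0.0003 -0.0001] rot [ 0.0001 -0.0005 -0.0004]
clock: 4.58
tool_pos: [0.6159, -0.206, 0.0552]
orientation: [-180.0, -0.1, -5.4]
force: [2.2, 0.4, 2.8]
opening: 0.0004
t 4.575 pos [ 0.61594286 -0.20596594  0.05521841] [-1.79999698e+02 -7.34356171e-02 -5.42469601e+00] F [2.23 0.36 2.83] open 0.00038511758656253534 q [ -1.3  26.6 -14.3   0.  -49.   85.9]
shift [ 0.     -0.0003 -0.0003] rot [-0.     -0.0013 -0.0004]
```

```bash
python3 -m pendant '[[0,0,-0.01,0,0,0,-1],[-0.01,0,-0.03,0,0,0,-1],[-0.04,0,-0.04,0,0,0,-1],[-0.06,0,-0.04,0,0,0,-1],[-0.06,0,-0.04,0,0,0,-1]]'; python3 - <<'E'
from h import *
s=take('wrist','w2'); P=proj(load('w2'),[[.598,-.204,.059]])[0]; print(P)
x,y=P.astype(int); cv2.imwrite('pics/w2c.png',cv2.resize(s['image'][max(y-60,0):y+60,x-70:x+70],None,fx=5,fy=5,interpolation=cv2.INTER_CUBIC))
E
python3 go.py 0.5781 -0.2021 0.0552
```

```text
clock: 5.2
tool_pos: [0.5536, -0.2002, 0.097]
orientation: [-180.0, -0.1, -5.5]
force: [-0.5, 0.6, -0.1]
opening: 0.0003
[325.35648088 193.90057426]
t 5.25 pos [ 0.55480157 -0.20034572  0.0968232 ] [-1.79998066e+02 -8.93071734e-02 -5.43062222e+00] F [0.18 0.77 0.92] open 0.0005175487387426231 q [ -0.9  19.1 -19.9   0.  -50.8  85.4]
shift [ 0.0233 -0.0005  0.0417] rot [-0.     -0.0016 -0.0005]
```

View pics/w2c.png

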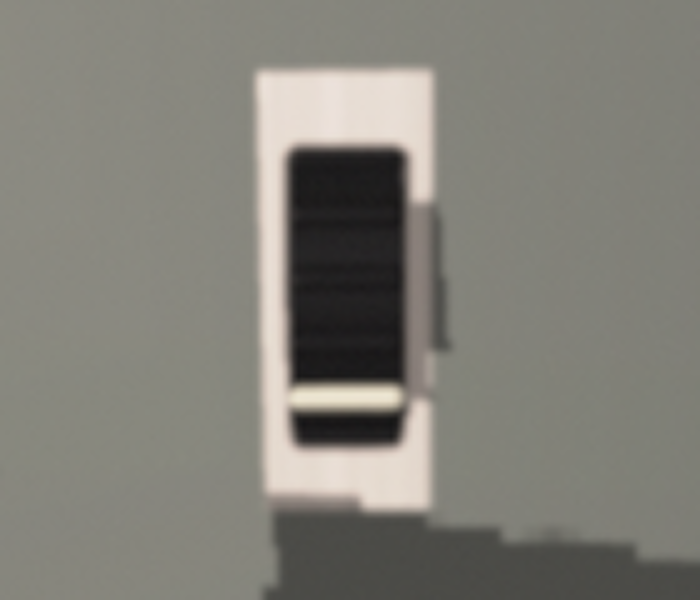

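The wheel turned: its white ridge now shows on the toggle side of the opening, at crop (347,398). I'll work out how much angle is left.

```bash
python3 - <<'E'
from h import *
w=load('w2'); yaw=np.radians(-5.4);x=np.array([np.cos(yaw),np.sin(yaw),0])
c=np.array([.598,-.204,.034])
print('target v',133+398/5-.4)
for a in np.arange(0,1.3,.1): print(round(a,1),proj(w,c+.025*(-np.sin(a)*x+np.cos(a)*np.array([0,0,1])))[0].round(1))
E
```

```text
target v 212.2
0.0 [325.4 193.9]
0.1 [325.4 198.2]
0.2 [325.4 202.4]
0.3 [325.4 206.3]
0.4 [325.3 210. ]
0.5 [325.3 213.4]
0.6 [325.3 216.5]
0.7 [325.3 219.2]
0.8 [325.3 221.5]
0.9 [325.3 223.4]
1.0 [325.3 224.9]
1.1 [325.3 226. ]
1.2 [325.3 226.7]
```

```bash
python3 -m pendant '[[0.023,0,0.01,0,0,0,-1],[0.023,0,0.03,0,0,0,-1],[0.023,0,0.039,0,0,0,-1],[0.023,0,0.0415,0,0,0,-1],[0.023,0,0.0415,0,0,0,-1]]';python3 go.py 0.616 -0.2057 0.0552
```

```text
clock: 5.88
tool_pos: [0.5779, -0.2025, 0.0542]
orientation: [180.0, 0.0, -5.4]
force: [-2.5, 1.1, 3.9]
opening: 0.0002
t 5.875 pos [ 0.57787546 -0.20246141  0.05424519] [ 1.79993251e+02  2.42034308e-02 -5.42626093e+00] F [-2.46  1.06  3.85] open 0.00020394548252841994 q [ -1.1  23.8 -19.3   0.  -46.9  85.6]
shift [ 0.0383 -0.0004 -0.001 ] rot [ 0.0001  0.0004 -0.0005]
```

```bash
python3 -m pendant '[[0.005,0,-0.0006,0,0,0,-1],[0.01,0,-0.0006,0,0,0,-1],[0.015,0,-0.0006,0,0,0,-1],[0.02,0,-0.0006,0,0,0,-1],[0.025,0,-0.0006,0,0,0,-1],[0.03,0,-0.0006,0,0,0,-1],[0.034,0,-0.0006,0,0,0,-1],[0.034,0,-0.0006,0,0,0,-1]]';python3 go.py 0.5536 -0.2002 0.097
```

```text
clock: 6.88
tool_pos: [0.6121, -0.2058, 0.0543]
orientation: [180.0, 0.0, -5.4]
force: [-2.8, -0.5, 5.0]
opening: -0.0
t 6.875 pos [ 0.61207826 -0.20584298  0.0542594 ] [ 1.79988378e+02  1.86152275e-02 -5.43382669e+00] F [-2.8  -0.54  5.03] open -4.122670431776069e-05 q [ -1.3  26.4 -14.8   0.  -48.8  85.9]
shift [-0.0588 -0.0001 -0.0427] rot [ 0.0002  0.0003 -0.0006]
```

Fx is −2.8 N, so the fingertip is pushing against a stop. Lifting and looking.

```bash
python3 -m pendant '[[0.001,0,-0.01,0,0,0,-1],[-0.01,0,-0.03,0,0,0,-1],[-0.04,0,-0.042,0,0,0,-1],[-0.059,0,-0.042,0,0,0,-1],[-0.059,0,-0.042,0,0,0,-1],[-0.059,0,-0.042,0,0,0,-1]]'; python3 - <<'E'
from h import *
s=take('wrist','w3'); yaw=np.radians(-5.4);X=np.array([np.cos(yaw),np.sin(yaw),0]);c=np.array([.598,-.204,.034])
P=proj(load('w3'),[[.598,-.204,.059]])[0]; print(P)
for a in (-.2,-.1,0,.1,.2): print(a,proj(load('w3'),c+.025*(-np.sin(a)*X+np.cos(a)*np.array([0,0,1])))[0].round(1))
x,y=P.astype(int); print(x-70,y-60);cv2.imwrite('pics/w3c.png',cv2.resize(s['image'][y-60:y+60,x-70:x+70],None,fx=5,fy=5,interpolation=cv2.INTER_CUBIC))
E
python3 go.py 0.5781 -0.2021 0.0552
```

```text
clock: 7.62
tool_pos: [0.554, -0.2001, 0.0975]
orientation: [180.0, -0.1, -5.4]
force: [-0.4, 0.6, -0.2]
opening: 0.0007
[325.64175498 194.39831755]
-0.2 [325.6 185.6]
-0.1 [325.6 190. ]
0 [325.6 194.4]
0.1 [325.6 198.7]
0.2 [325.6 202.8]
255 134
t 7.675 pos [ 0.55404247 -0.20008562  0.09708822] [ 1.79999118e+02 -8.44590497e-02 -5.41893425e+00] F [ 0.45  0.69 -0.17] open 0.00022458424568302994 q [ -0.8  19.1 -20.    0.  -50.8  85.4]
shift [ 0.0241 -0.0003  0.0419] rot [ 0.     -0.0015 -0.0003]
```

View pics/w3c.png

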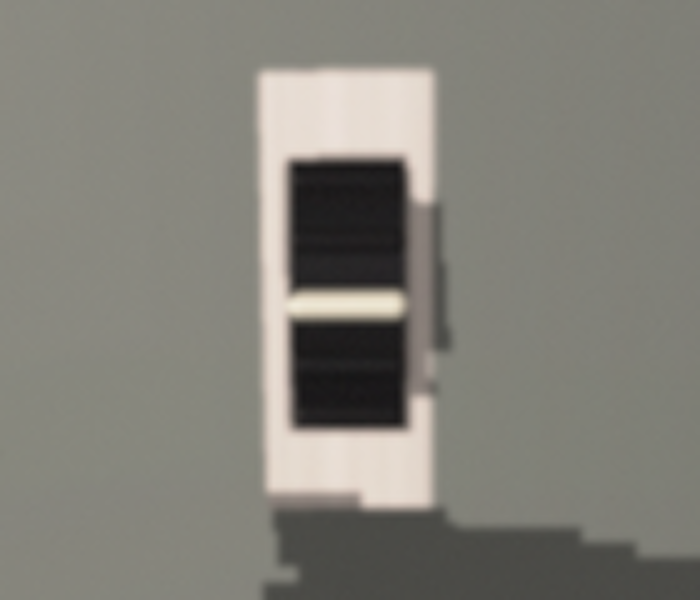

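The white ridge is at crop (347,305), which puts it at the top to within about 0.05 rad. One more short stroke will show whether it really is against the stop.

```bash
python3 -m pendant '[[0.024,0,0.01,0,0,0,-1],[0.024,0,0.03,0,0,0,-1],[0.024,0,0.039,0,0,0,-1],[0.024,0,0.0415,0,0,0,-1],[0.029,0,0.0415,0,0,0,-1],[0.034,0,0.0415,0,0,0,-1],[0.039,0,0.0415,0,0,0,-1],[0.044,0,0.0415,0,0,0,-1],[0.049,0,0.0415,0,0,0,-1]]'; python3 go.py 0.6 -0.2 0.055; python3 -m pendant '[[0.005,0,0,0,0,0,-1],[0.008,0,0,0,0,0,-1],[0.008,0,-0.01,0,0,0,-1],[0,0,-0.04,0,0,0,-1],[-0.03,0,-0.05,0,0,0,-1],[-0.055,0,-0.05,0,0,0,-1],[-0.055,0,-0.05,0,0,0,-1],[-0.055,0,-0.05,0,0,0,-1]]'; python3 - <<'E'
from h import *
s=take('wrist','w4'); yaw=np.radians(-5.4);X=np.array([np.cos(yaw),np.sin(yaw),0]);c=np.array([.598,-.204,.034])
P=proj(load('w4'),[[.598,-.204,.059]])[0]; print(P)
x,y=P.astype(int); print(x-70,y-60);cv2.imwrite('pics/w4c.png',cv2.resize(s['image'][y-60:y+60,x-70:x+70],None,fx=5,fy=5,interpolation=cv2.INTER_CUBIC))
take('scene','s4'); b=take('side','d4')
cv2.imwrite('pics/d4c.png',cv2.resize(b['image'][160:390,240:560],None,fx=2.4,fy=2.4,interpolation=cv2.INTER_CUBIC))
E
```

```text
clock: 8.8
tool_pos: [0.5819, -0.2031, 0.0503]
orientation: [-179.9, 2.2, -5.7]
force: [-54.7, 14.1, 29.0]
opening: 0.0007
t 8.8 pos [ 0.58186734 -0.20312335  0.05032759] [-179.90582052    2.17546382   -5.70697739] F [-54.74  14.11  29.01] open 0.0006655084978908312 q [ -1.3  25.5 -16.9  -0.3 -49.7  85.8]
shift [ 0.0175 -0.0049 -0.0053] rot [-0.0017  0.038  -0.0054]
clock: 9.8
tool_pos: [0.5483, -0.1996, 0.1058]
orientation: [180.0, -0.1, -5.4]
force: [-0.3, -0.7, -0.6]
opening: 0.0009
[325.41294891 182.74113164]
255 122
```

View pics/w4c.png

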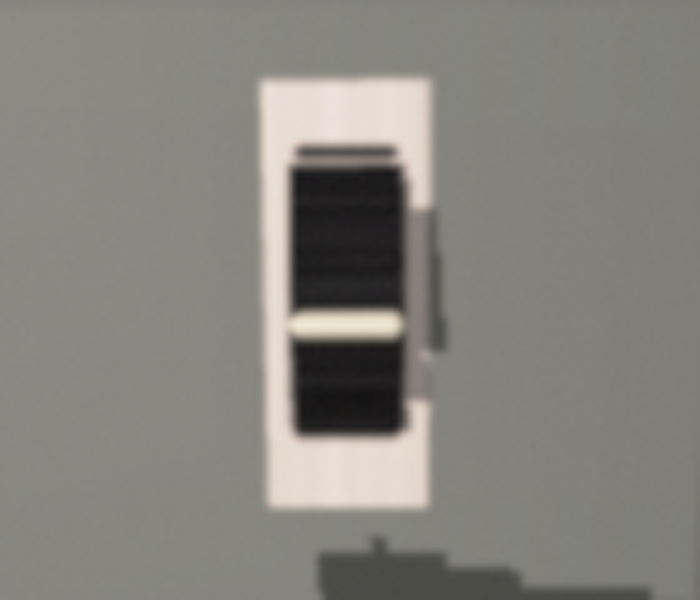

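View pics/s4.png

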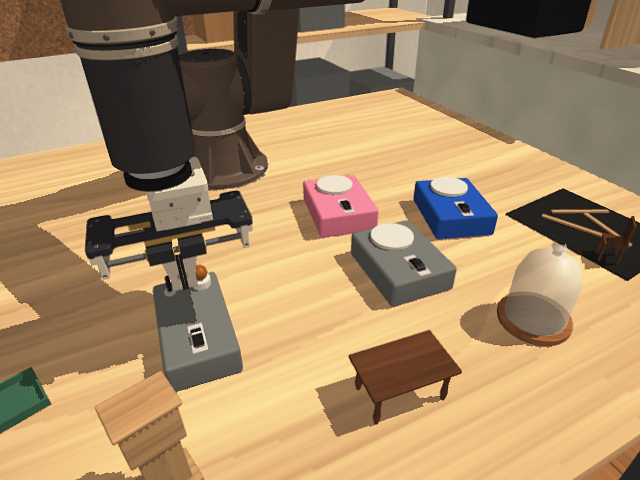

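View pics/d4c.png

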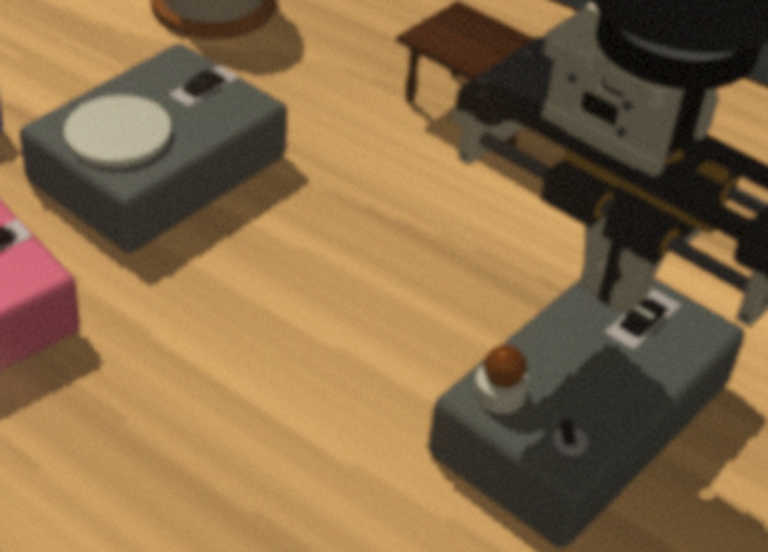

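The check stroke jammed: the tip's edge caught a ridge of the already stopped wheel, and the wrist read about 63 N. The ridge now looks about 0.07 rad short of the top, so it may have rolled back a little. I'll settle, then press straight down on the wheel top, where no ridge lies ahead of the edge, and draw gently forward.

```bash
python3 -m pendant '[[0,0,0,0,0,0,-1],[0,0,0,0,0,0,-1]]'; python3 go.py 0.598 -0.204 0.0755; python3 - <<'E'
from h import *
for f,n in (('scene0','s4'),):
  a=load(f)['image'][255:395,135:255]; b=load(n)['image'][255:395,135:255]
  cv2.imwrite('pics/cmp.png',cv2.resize(np.hstack([a,b]),None,fx=3.2,fy=3.2,interpolation=cv2.INTER_CUBIC))
E
```

```text
clock: 10.2
tool_pos: [0.5473, -0.1995, 0.1046]
orientation: [180.0, 0.0, -5.4]
force: [0.5, 0.2, 0.3]
opening: 0.0004
t 10.2 pos [ 0.54732425 -0.19952077  0.10456281] [ 1.79997977e+02  2.75743972e-02 -5.43148622e+00] F [0.47 0.21 0.35] open 0.00040402183424797193 q [ -0.8  18.1 -20.3  -0.  -51.6  85.4]
shift [ 0.0509 -0.0003  0.029 ] rot [ 0.      0.0005 -0.0005]
```

View pics/cmp.png

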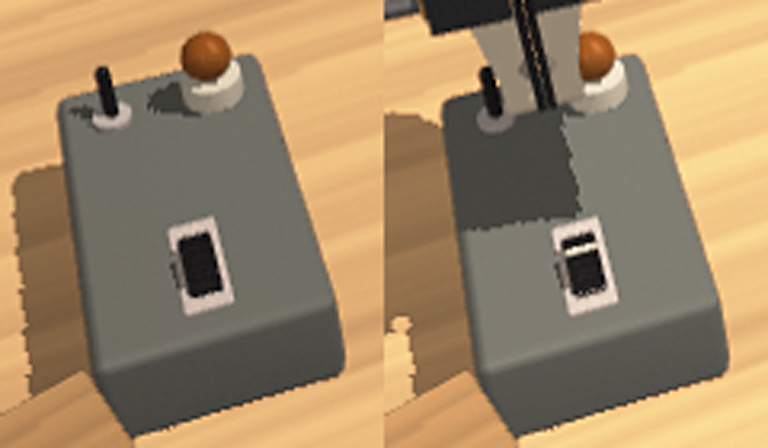

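The toggle is unchanged. Moving above the wheel top and then straight down.

```bash
python3 -m pendant '[[0.03,0,0,0,0,0,-1],[0.048,0,0.01,0,0,0,-1],[0.048,0,0.03,0,0,0,-1],[0.048,0,0.04,0,0,0,-1],[0.048,0,0.0455,0,0,0,-1],[0.048,0,0.0485,0,0,0,-1],[0.048,0,0.0485,0,0,0,-1],[0.048,0,0.0485,0,0,0,-1]]'; python3 go.py 0.608 -0.205 0.0555
```

```text
clock: 11.2
tool_pos: [0.5954, -0.2041, 0.0572]
orientation: [180.0, -0.1, -5.4]
force: [-1.3, 0.4, 3.6]
opening: 0.0005
t 11.2 pos [ 0.59540794 -0.20411398  0.05717969] [ 1.79997159e+02 -7.06748432e-02 -5.42605180e+00] F [-1.26  0.39  3.56] open 0.0004874126596916578 q [ -1.2  24.9 -16.9   0.  -48.1  85.7]
shift [ 0.0126 -0.0003  0.0017] rot [ 0.     -0.0012 -0.0005]
```

```bash
python3 -m pendant '[[0.002,0,0.0004,0,0,0,-1],[0.004,0,0.0004,0,0,0,-1],[0.006,0,0.0004,0,0,0,-1]]'; python3 -m pendant '[[0.002,0,0,0,0,0,-1],[0.004,0,0,0,0,0,-1],[0.006,0,0,0,0,0,-1]]'
```

```text
clock: 11.58
tool_pos: [0.6005, -0.2047, 0.0558]
orientation: [180.0, 0.1, -5.4]
force: [-4.1, -0.3, 4.1]
opening: 0.0003
clock: 11.95
tool_pos: [0.6071, -0.2052, 0.0559]
orientation: [180.0, 0.0, -5.4]
force: [-3.2, -0.2, 4.7]
opening: 0.0002
```

Fx is −3 to −4 N, well above the 0.8 N needed to turn the wheel, so it is slipping against the stop. Lifting straight up.

```bash
python3 -m pendant '[[0,0,-0.004,0,0,0,-1],[0.001,0,-0.015,0,0,0,-1],[0,0,-0.045,0,0,0,-1],[-0.03,0,-0.05,0,0,0,-1],[-0.06,0,-0.05,0,0,0,-1],[-0.06,0,-0.05,0,0,0,-1],[-0.06,0,-0.05,0,0,0,-1],[-0.06,0,-0.05,0,0,0,-1]]'; python3 - <<'E'
from h import *
s=take('wrist','w5'); P=proj(load('w5'),[[.598,-.204,.059]])[0]; print(P)
x,y=P.astype(int); print(x-70,y-60);cv2.imwrite('pics/w5c.png',cv2.resize(s['image'][y-60:y+60,x-70:x+70],None,fx=5,fy=5,interpolation=cv2.INTER_CUBIC))
E
```

```text
clock: 12.95
tool_pos: [0.5482, -0.1995, 0.1061]
orientation: [180.0, -0.0, -5.4]
force: [0.3, 0.7, -0.8]
opening: 0.0005
[325.58218151 182.34178389]
255 122
```

View pics/w5c.png

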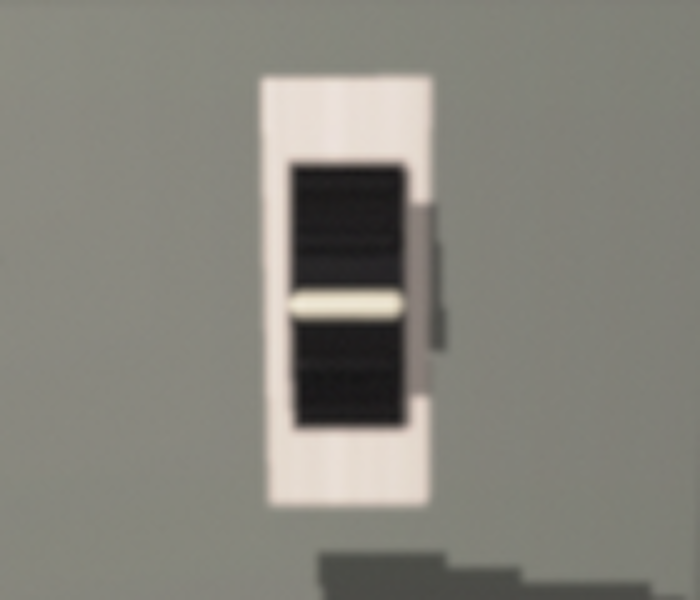

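The ridge is at crop (347,304), v = 182.4, against 182.3 predicted for the very top. I'll back off upwards, check the toggle and turntable, and hand in.

```bash
python3 -m pendant '[[0,0,-0.04,0,0,0,-1],[0,0,-0.1,0,0,0,-1],[0,0,-0.12,0,0,0,-1],[0,0,-0.12,0,0,0,-1],[0,0,-0.12,0,0,0,-1]]'; python3 - <<'E'
from h import *
s=take('scene','s6')['image']; a=load('scene0')['image']
def f(i): return np.hstack([i[255:345,140:240],i[215:305,345:460]])
cv2.imwrite('pics/cmp2.png',cv2.resize(np.vstack([f(a),f(s)]),None,fx=3.2,fy=3.2,interpolation=cv2.INTER_CUBIC))
print('tt diff',cv2.absdiff(a,s)[215:305,345:460].max())
E
```

```text
clock: 13.62
tool_pos: [0.5469, -0.1993, 0.2248]
orientation: [-180.0, 0.1, -5.4]
force: [0.4, 0.0, 0.0]
opening: 0.0008
tt diff 8
```

View pics/cmp2.png

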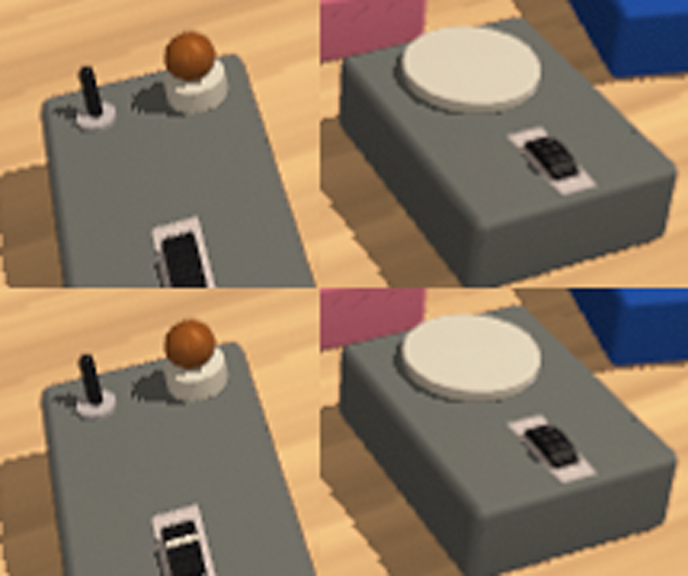

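```bash
python3 -c "
from h import *
print(ctrl.close_job())"
```

```text
the job is handed in; nothing more can be done
None
```

The lamp's thumbwheel is at full: it is against its stop with the white ridge at the top, and the job was handed in at about 13.7 s of the 32 s allowed. It took two strokes with the shut fingertip, then a short corrective one.

**Last checks**
- **Wheel:** the ridge sits within about 0.1 pixel of where the very top should appear. On the last stroke the fingertip slipped at 3–4 N, against the 0.8 N that turns a free wheel, so it was against the stop.
- **Toggle and turntable:** both look the same before and after. The turntable area differs by at most 8 grey levels.
- **Robot:** it is clear of everything, about 0.22 m up.

**What went wrong:** I added a check stroke after the second, and its tip edge caught a ridge of the stopped wheel.
- **Force:** the wrist read about 63 N (limit 120 N), and I had already queued 8 mm more push, so the peak was probably higher; I did not measure it.
- **Wheel position:** releasing rolled the wheel back about 0.07 rad, which the corrective stroke put right.

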